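# Push the cup tray into the steriliser under its spring flap

### The arm

A 6-joint arm with a two-finger parallel gripper is mounted at the origin on the work surface. World frame = base frame: x ahead of the robot, y to its left, z up, the work surface at z = 0. Lengths are in m, angles in rad, forces in N, time in s.
With the tool pointing down it reaches from about 0.3 to 0.95 m from the base axis. Payload 3.1 kg.
Tool frame: the origin (TCP) lies midway between the tips of the shut fingers; the grasp point (between the pads) lies 19 mm behind it; y points along the fingers, x is the direction in which the jaws open and shut, and the axes are right-handed (so a half turn about y gives the same grasp; the last joint's range is limited). The gripper opens to 85 mm and grips with 20 to 120 N. Pads are 22 mm wide; open, the fingers measure 114 mm over their backs; the gripper's body (76 mm by 85 mm) begins 54 mm behind the grasp point. The pads swing forward as they close: fully open they stand 13 mm farther back than shut.
Start: joints at [-1.279, 0.308, 1.634, -0, 1.2, -0.07], TCP at [0.221, -0.585, 0.231] pointing down, gripper open.
Joint ranges: [-3.06, 3.06], [-0.79, 1.96], [0.05, 2.63], [-1.19, 4.34], [0.05, 2.64], [-2.94, 2.94]. Speed limits (rad/s): [2.79, 2.79, 3.14, 3.14, 3.14, 3.14].

### API

Orientations are given as a rotation vector (axis times angle).
In Python, from rig import sensors, viewer, robot gives the robot as it stands. The module is installed in compiled form; this text tells all that it offers.
- The arm moves only by the tool send_rows, never from a script. Its argument "commands" is a list of rows, each an object of numbers: "x", "y", "z": the shift along the tool's x, y, z in units of 30 mm (1.0 is 30 mm); "rx", "ry", "rz": the turn, a rotation vector about the tool's x, y, z in units of 5 degrees (1.0 is 5 degrees); "grip": the finger opening in mm, from 0 to 85.4. A call has 1 to 5 rows; each row shifts and turns the pose as measured when the row begins, along the tool's axes as they then stand; what a row does not reach is not made up. A row lasts 1/12 s, in which the tool goes at most 41.7 mm and 7.16 degrees, less where a joint would pass 70% of its speed; a pose out of reach is approached as far as the arm can. A call is refused whole if a number of a shift passes 1 or a number of a turn 1, either way. A call with a gripper value outside its range is refused whole. The fingers move at their own pace and stop on an object; "grip_force" is the grip in N (left out, the last holds). Time passes only in rows, so rows that do not move let the fingers close. It gives the time, the measured TCP pose, the force and the opening at its end, in the units of the state.
- sensors.sense(): the state, without advancing time (a new reading comes with each control period).
- viewer.camera(name): name is "scene" or "top" or "wrist"; returns the picture (384x512x3 uint8, red, green, blue); there is no depth.
- viewer.camera_model(name): a dict with "camera_matrix" (3x3 intrinsics, pixels), "k1" (the pictures are not rectified: a ray, as slopes to the right and down, at radius r is drawn at 1 + k1 r^2 times it, then the intrinsics apply), "xyz" and "rotation" of the camera in the world; the wrist camera has in their place "T_tool_cam" (4x4, takes a point from camera to tool coordinates, whose origin is the TCP and whose axes are the tool frame's). Camera axes: x right, y up, looking along -z (the intrinsics and any distortion apply to the point x, -y, -z); pixel columns grow to the right and rows downward; lengths in m; the calibration is good to about 2 mm. A picture is of the moment at which its call begins: read the wrist's pose just before it. camera_model takes no time and is no camera call.
- robot.job_done(): hands the job in, once; it reports no verdict.
The state is a dict: "time": time; "qpos": joint angles; "qvel": joint speeds; "joint_efforts": joint torques, N m; "ee_pos": TCP position; "tool_rot": TCP orientation; "ft_force": force on the tool from outside, world axes, zero at the start; "wrist_torque": the same for the moment, N m; "gripper_width": finger opening in m.
Only numpy, scipy, OpenCV 4.12 (cv2) and the standard library are available. Lean on these libraries where they do the work, as an engineer would, in place of code of your own. Each camera call takes 0.05 s, during which the arm holds its last target.

### The job

Load the washed cup into the cup steriliser: with one fingertip press the teal paddle down to swing the orange spring flap up and keep it up, while the other fingertip pushes the cream tray with the upturned cup under the flap until the tray is fully home against its back stop. Then let go so that the flap closes behind the cup. Do not lift the tray or the cup, do not let the flap knock the cup, and leave the other things alone.

Things in the scene. Friction and masses are not known exactly. Their poses are not given: they have to be found in the camera images.
- bay: White steriliser bay fixed to the table, 136 wide, 105-112 high. Origin on the table at the middle of its mouth; +x into the bay (away from the robot), +y left, z up. Walls inside at y = -58, 58, roof underside z = 97. The tray slides on the table between rails (12 high, y = -52, 52) from x = -230 to the back stop at x = 95. A post, z up to 56, stands at x = -262, y = 72 (all mm, bay frame)
- flap (a joint): Angle of the orange flap (rad): 0 shut, 1.05 stop. Flap and paddle are one see-saw on the pivot rod. Shut, the flap stands across the mouth at bay x = -10 to -5, y = -58 to 58, z = 34 to 86 mm; it turns in its own plane, its right (-y) side going up, and cannot be pushed inwards. The cup passes from 0.75 on; 0.8 to 1.0 is good. A spring shuts it; holding it takes about 4 to 8 N on the paddle
- pivot (a point): Point on the flap's pivot rod (8 mm thick, along bay x) above the mouth line: bay x = 0, y = 72, z = 50 mm. The rod runs from here to the post at bay x = -262
- paddle (a point): Middle of the teal paddle's top face. Flat strip along bay x from -255 to -20, 4 thick, from 6 to 58 mm left of the rod. Flap shut: slopes up to the left at 0.35 rad (outer edge 72 above the table). At flap angle a its slope is 0.35 - a: at a = 0.9 the top face is 32 mm above the table at bay y = 105. Press it down anywhere; a fingertip can slide along it in x while pressing
- tray: Cream pull-out tray, loose, 170 long (x), 100 wide, about 0.3 kg, axes as the bay's. Origin at the centre of its underside. Front wall at its -x end, toward the robot: outer face at x = -85, 55 high, 5 thick; push there. Other rims 14 high. Starts pulled out, origin at bay x = -125 to -100; fully home the origin is at bay x = +10 and the front face at bay x = -75, still outside the flap
- cup: Pink melamine cup, upside down, loose in the far pocket of the tray, 68 wide at the bottom, 54 near the top, 61 high, top about 65 above the table. Origin at the centre of its underside, about 42 mm to +x of the tray's origin
- cup_stack: Bystander: stack of four melamine cups, 68 wide, 100 high, origin at the underside
- tumbler: Bystander: glass tumbler, 68 wide, 100 high, origin at the underside; right of the bay
- coaster: Bystander: round bamboo coaster, 96 wide, 8 high, origin at the underside; right of the tray
- scoop: Bystander: steel scoop about 160 long, 28 high, origin at the underside near its middle
- tea_jar: Bystander: amber tea jar, 76 wide, 120 high, origin at the underside
- bowl: Bystander: blue bowl, 110 wide, 50 high, origin at the underside
Things that resemble listed ones, but are neither listed nor needed, are in the scene too. What is shaped like the cup but blue is not meant.

How it is judged:
On the way, in this order (a step that is already met when the one before it is completed fails the run):
1. a finger holds the flap up while the cup is still outside (value of joint flap above 0.65 rad and contact force between the fingers and bay above 0.3 N and x of cup in the frame of bay below -0.03 m), for 0.1 s.
2. the tray is home with the flap still held up by a finger (value of joint flap above 0.5 rad and contact force between the fingers and bay above 0.3 N and x of tray in the frame of bay above 0.003 m), for 0.1 s.
At the end, for the whole second after the job is handed in: Tray home within 7 mm of its back stop, the cup upside down and flat in its pocket inside the bay, flap shut behind it (under 0.06 rad), all at rest (x of tray in the frame of bay above 0.003 m and x of cup in the frame of bay above 0.038 m and z of cup in the frame of tray below 0.008 m and angle between cup's own z axis and vertical below 0.1 rad and height (world z) of tray below 0.004 m and value of joint flap below 0.06 rad and linear speed of each of cup, tray below 0.02 m/s); the robot touches nothing.
It fails at once if the tray is lifted off the table or tipped (height (world z) of tray above 0.012 m or angle between tray's own z axis and vertical above 0.15 rad).
It fails at once if the cup is lifted or tipped (height (world z) of cup above 0.02 m or angle between cup's own z axis and vertical above 0.25 rad).
It fails at once if the flap or the bay knocks the cup (contact force between cup and bay above 2 N).
It fails at once if a bystander is moved (distance of any of cup_stack, tumbler, coaster, scoop, tea_jar, bowl from where it was at the start of the episode above 0.03 m).
It also fails if it takes over 38 s, if anything falls off the work surface, if the arm or the gripper's body presses on something with over 40 N, if the wrist force passes 120 N, or if a joint passes its speed limit or range.

## Working session

There is one attempt and no reset: what is moved stays moved. The work goes in short steps, Python scripts to look and compute and a tool call to move; the robot and the scene stay as the last step left them, time stands still between calls to the robot, and variables do not carry over. Pictures are saved under pics/ and viewed, and the job is handed in when it is done.

Besides the shell and the picture viewer there is one more tool, called after "Call:" by a JSON object that holds its "op" and its "data", one argument or row to a line. send_rows: Moves the arm, as the interface text tells. Its arguments: {"type":"object","properties":{"commands":{"type":"array"},"grip_force":{"type":"number"}},"required":["commands"]}

```bash
mkdir -p pics
python3 - <<'E'
from rig import sensors, viewer
import cv2
print(sensors.sense())
for n in ("scene","top"):
    im=viewer.camera(n); cv2.imwrite(f"pics/{n}0.png",im[:,:,::-1]); print(n,viewer.camera_model(n))
print(viewer.camera_model("wrist"))
E
```

```text
{'time': 0.0, 'qpos': array([-1.27872378e+00,  3.08976809e-01,  1.63522441e+00, -7.87853039e-06,
        1.19968151e+00, -6.97198857e-02]), 'qvel': array([ 6.28612852e-04,  4.02488264e-04, -6.54806690e-04, -2.49426532e-04,
        7.09873529e-05, -3.55957385e-04]), 'joint_efforts': array([ 8.79262025e-04, -4.15251875e+01, -2.76664424e+01, -2.60843353e-04,
        1.00509505e-02,  2.49466346e-06]), 'ee_pos': array([ 0.2209396 , -0.58375475,  0.2300466 ]), 'tool_rot': array([-1.35745541,  0.93997452, -0.93701288]), 'ft_force': array([0.72931725, 0.62596187, 0.5269507 ]), 'wrist_torque': array([-0.04660214, -0.04625085,  0.08412435]), 'gripper_width': 0.08554587168905914}
scene {'camera_matrix': array([[360.63171039,   0.        , 262.17910063],
       [  0.        , 360.63171039, 192.1631089 ],
       [  0.        ,   0.        ,   1.        ]]), 'k1': -0.11011506218665157, 'xyz': array([ 1.04333472, -0.61986627,  0.69717891]), 'rotation': array([0.84208875, 0.29352159, 0.60276469])}
top {'camera_matrix': array([[396.59622719,   0.        , 255.11177788],
       [  0.        , 396.59622719, 190.17267707],
       [  0.        ,   0.        ,   1.        ]]), 'k1': -0.10491888731957008, 'xyz': array([0.40896563, 0.0107837 , 1.10157249]), 'rotation': array([ 0.11154555, -0.10730327, -1.59608199])}
{'camera_matrix': array([[276.73106703,   0.        , 254.95252479],
       [  0.        , 276.73106703, 189.57731804],
       [  0.        ,   0.        ,   1.        ]]), 'k1': -0.04490452838844905, 'T_tool_cam': array([[ 9.99998906e-01, -7.74066787e-04,  1.26032399e-03,
         5.92129607e-05],
       [ 1.43169994e-03,  2.92708041e-01, -9.56200791e-01,
        -1.43202943e-01],
       [ 3.71256309e-04,  9.56201550e-01,  2.92708829e-01,
         7.49564639e-02],
       [ 0.00000000e+00,  0.00000000e+00,  0.00000000e+00,
         1.00000000e+00]])}
```

View pics/scene0.png

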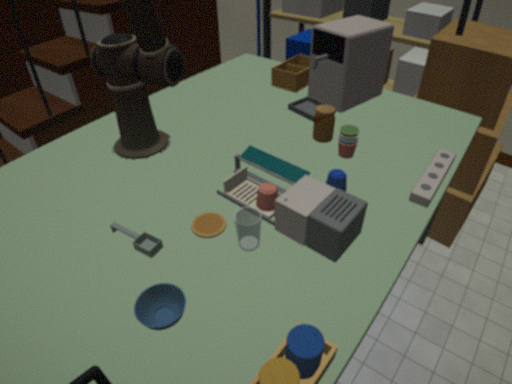

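View pics/top0.png

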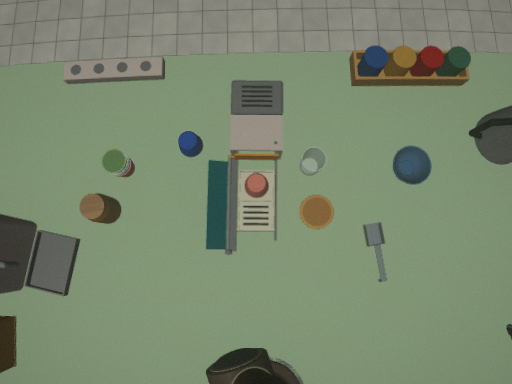

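The top view shows the bay at about (257,110), the tray at (256,200), the pink cup at (256,184), the teal paddle at (217,205) and the orange flap edge at (256,155). The candidates for "the cup" are:
- pink cup, top (256,184)
- blue cup, top (190,144)
- cup stack, (117,162)
- tumbler, (312,160)
- cups in the box, (375–457,60)

I choose the pink cup in the tray and will check it in a crop.

```bash
cat > h.py <<'E'
import numpy as np, cv2
from scipy.spatial.transform import Rotation as R
from rig import viewer, sensors
def ray(n,px,pose=None):
    m=viewer.camera_model(n); K=m["camera_matrix"]
    d=cv2.undistortPoints(np.array([[px]],float),K,np.array([m["k1"],0,0,0,0.]))[0,0]
    v=np.array([d[0],-d[1],-1])
    if n=="wrist":
        T=m["T_tool_cam"]; p,rv=pose; Rt=R.from_rotvec(rv).as_matrix()
        return p+Rt@T[:3,3], Rt@T[:3,:3]@v
    return m["xyz"], R.from_rotvec(m["rotation"]).as_matrix()@v
def onz(n,px,z,pose=None):
    o,v=ray(n,px,pose); return o+v*(z-o[2])/v[2]
def proj(n,P,pose=None):
    m=viewer.camera_model(n);K=m["camera_matrix"]
    if n=="wrist":
        T=m["T_tool_cam"];p,rv=pose;Rt=R.from_rotvec(rv).as_matrix();o=p+Rt@T[:3,3];Rc=Rt@T[:3,:3]
    else: o=m["xyz"];Rc=R.from_rotvec(m["rotation"]).as_matrix()
    q=Rc.T@(np.array(P)-o); s=np.array([q[0],-q[1]])/-q[2]; s=s*(1+m["k1"]*(s@s))
    return K[0,0]*s[0]+K[0,2],K[1,1]*s[1]+K[1,2]
E
python3 - <<'E'
import cv2
t=cv2.imread("pics/top0.png"); cv2.imwrite("pics/topc.png",cv2.resize(t[70:270,170:350],None,fx=4,fy=4,interpolation=cv2.INTER_CUBIC)[:,:][:800])
cv2.imwrite("pics/topc.png",cv2.resize(t[120:265,180:340],(800,725))[:600])
s=cv2.imread("pics/scene0.png"); cv2.imwrite("pics/scenec.png",cv2.resize(s[130:270,190:390],(800,560)))
E
```

```text
(no output)
```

View pics/topc.png

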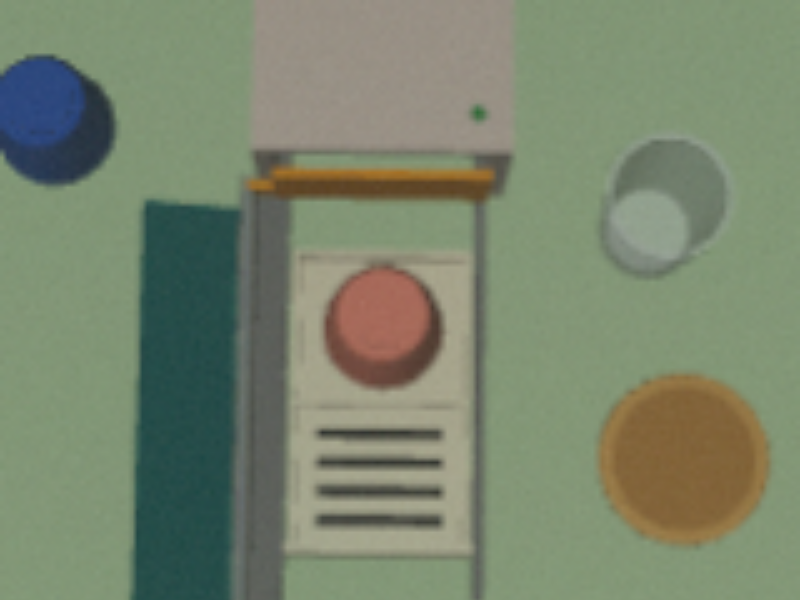

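View pics/scenec.png

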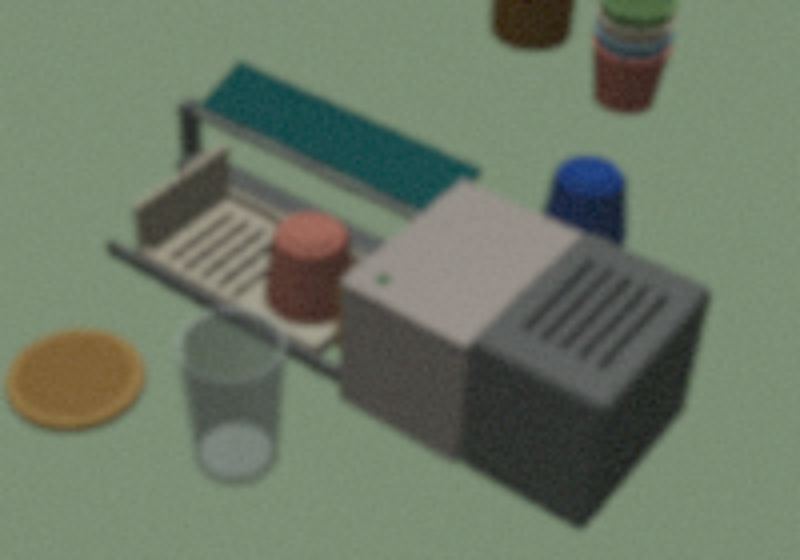

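The crops confirm it. The pink upturned cup is in the far pocket of the cream tray (crop (385,325)). The blue look-alike stands left of the bay. The paddle lies left of the rod. Now the poses.

Run:
```python
from h import *
t=cv2.imread("pics/top0.png"); s=cv2.imread("pics/scene0.png")
def mask(im,lo,hi):
    m=cv2.inRange(cv2.cvtColor(cv2.GaussianBlur(im,(3,3),0),cv2.COLOR_BGR2HSV),lo,hi)
    m=cv2.morphologyEx(m,cv2.MORPH_OPEN,np.ones((3,3)))
    c=max(cv2.findContours(m,0,1)[0],key=cv2.contourArea); return c
c=mask(t,(80,110,30),(98,255,130)); 
q=cv2.approxPolyDP(c,4,True)[:,0]; print("paddle top",q.tolist(),cv2.boxPoints(cv2.minAreaRect(c)).tolist())
m=np.zeros(t.shape[:2],np.uint8);
pb=cv2.boxPoints(cv2.minAreaRect(c))
L=sorted(pb.tolist(),key=lambda p:p[0])
for p in q: print(p, onz("top",p,.072).round(4), onz("top",p,.054).round(4))
c2=mask(s,(80,110,30),(98,255,130)); q2=cv2.approxPolyDP(c2,3,True)[:,0]
print("scene"); 
for p in q2: print(p, onz("scene",p,.072).round(4), onz("scene",p,.054).round(4))
def pt(x,y): return (180+x/5-.4,120+y/5-.4)
print("bay front roof",[onz("top",pt(*p),z).round(4) for p,z in (((255,152),.105),((513,153),.105))])
print("tray front wall top",[onz("top",pt(*p),.055).round(4) for p in ((285,553),(471,553))])
print("rail R outer",[onz("top",pt(*p),.012).round(4) for p in ((484,205),(482,590))])
cc=mask(t,(0,80,60),(8,255,255)); print("cup top",cv2.minEnclosingCircle(cc))
print("cup",onz("top",pt(381,314),.065).round(4))
print("R tool",R.from_rotvec(sensors.sense()["tool_rot"]).as_matrix().round(3))
```

```text
paddle top [[210, 161], [207, 247], [224, 247], [225, 163]] [[206.78964233398438, 246.9944610595703], [209.0546875, 160.92250061035156], [226.33218383789062, 161.37718200683594], [224.067138671875, 247.4491424560547]]
[210 161] [0.6344 0.1291 0.072 ] [0.6383 0.1312 0.054 ]
[207 247] [0.4083 0.1398 0.072 ] [0.4083 0.142  0.054 ]
[224 247] [0.4072 0.0958 0.072 ] [0.4072 0.0973 0.054 ]
[225 163] [0.6278 0.0893 0.072 ] [0.6316 0.0907 0.054 ]
scene
[243 154] [0.4229 0.0876 0.072 ] [0.4051 0.1079 0.054 ]
[293 180] [0.6209 0.0698 0.072 ] [0.6087 0.0896 0.054 ]
[306 173] [0.6329 0.1198 0.072 ] [0.6211 0.1411 0.054 ]
[252 147] [0.4205 0.1357 0.072 ] [0.4025 0.1575 0.054 ]
bay front roof [array([0.6546, 0.0718, 0.105 ]), array([ 0.6502, -0.0611,  0.105 ])]
tray front wall top [array([0.4503, 0.0632, 0.055 ]), array([ 0.4475, -0.0346,  0.055 ])]
rail R outer [array([ 0.6432, -0.0504,  0.012 ]), array([ 0.4288, -0.0418,  0.012 ])]
cup top ((425.7679443359375, 61.674034118652344), 18.479448318481445)
cup [0.5745 0.0092 0.065 ]
R tool [[ 0.354 -0.001  0.935]
 [-0.935  0.002  0.354]
 [-0.002 -1.     0.   ]]
```

```bash
cat >> h.py <<'E'
import sys
O=np.array([.653,.005,0]); YAW=-.04
B=R.from_euler('z',YAW).as_matrix()
def status():
    s=sensors.sense(); p=B.T@(s["ee_pos"]-O); Rt=R.from_rotvec(s["tool_rot"]).as_matrix()
    print("t %.2f bay TCP mm"%s["time"],(p*1000).round(1),"F bay",(B.T@s["ft_force"]).round(1),"w",round(s["gripper_width"]*1000,1))
    return s,p,Rt
def go(x,y,z,tilt=10):
    s,p,Rt=status(); t=np.radians(tilt)
    G=B@np.array([[0,np.sin(t),np.cos(t)],[-1,0,0],[0,-np.cos(t),np.sin(t)]])
    d=Rt.T@B@(np.array([x,y,z])/1000-p); r=R.from_matrix(Rt.T@G).as_rotvec()
    print("shift units",(d/.03).round(2),"turn units",(np.degrees(r)/5).round(2))
E
python3 -c "from h import *; go(-228,58,150)"
```

```text
t 0.10 bay TCP mm [-408.1 -605.6  230.1] F bay [ 0.  -0.4 -0.2] w 85.5
shift units [-18.01   2.71  14.18] turn units [ 1.98  4.59 -0.43]
```

Call:
{"op": "send_rows", "data": {
  "commands": [
    {"ry":0.92,"rx":0.4,"grip":85},
    {"ry":0.92},
    {"ry":0.92},
    {"ry":0.92},
    {"ry":0.92}
  ]
}}

```text
invalid input
```

```bash
python3 -c "from h import *; go(-228,58,150)"
```

```text
t 0.10 bay TCP mm [-408.1 -605.6  230.1] F bay [ 0.  -0.4 -0.2] w 85.5
shift units [-18.01   2.71  14.18] turn units [ 1.98  4.59 -0.43]
```

Call:
{"op": "send_rows", "data": {
  "commands": [
    {"x":0,"y":0,"z":0,"rx":0.4,"ry":0.92,"rz":0,"grip":85},
    {"x":0,"y":0,"z":0,"rx":0.4,"ry":0.92,"rz":0,"grip":85},
    {"x":0,"y":0,"z":0,"rx":0.4,"ry":0.92,"rz":0,"grip":85},
    {"x":0,"y":0,"z":0,"rx":0.4,"ry":0.92,"rz":0,"grip":85},
    {"x":0,"y":0,"z":0,"rx":0.4,"ry":0.92,"rz":0,"grip":85}
  ],
  "grip_force": 40
}}

```text
time: 0.52
ee_pos: [0.2229, -0.5814, 0.2269]
tool_rot: [-1.023, 1.137, -1.297]
ft_force: [0.2, -0.3, -0.6]
gripper_width: 0.0849
```

```bash
python3 -c "from h import *; go(-228,58,150)"
```

```text
t 0.52 bay TCP mm [-406.3 -603.1  226.9] F bay [ 0.2 -0.2 -0.6] w 84.9
shift units [-21.96   4.5    5.  ] turn units [-0.   -0.21 -0.49]
```

Call:
{"op": "send_rows", "data": {
  "commands": [
    {"x":-1,"y":0,"z":0.25,"rx":0,"ry":0,"rz":-0.1,"grip":85},
    {"x":-1,"y":0,"z":0.25,"rx":0,"ry":0,"rz":-0.1,"grip":85},
    {"x":-1,"y":0,"z":0.25,"rx":0,"ry":0,"rz":-0.1,"grip":85},
    {"x":-1,"y":0,"z":0.25,"rx":0,"ry":0,"rz":-0.1,"grip":85},
    {"x":-1,"y":0,"z":0.25,"rx":0,"ry":0,"rz":-0.1,"grip":85}
  ]
}}

```text
time: 0.93
ee_pos: [0.2648, -0.4339, 0.2326]
tool_rot: [-1.046, 1.133, -1.341]
ft_force: [0.8, 0.3, 0.9]
gripper_width: 0.085
```

Call:
{"op": "send_rows", "data": {
  "commands": [
    {"x":-1,"y":0,"z":0.25,"rx":0,"ry":0,"rz":0,"grip":85},
    {"x":-1,"y":0,"z":0.25,"rx":0,"ry":0,"rz":0,"grip":85},
    {"x":-1,"y":0,"z":0.25,"rx":0,"ry":0,"rz":0,"grip":85},
    {"x":-1,"y":0,"z":0.25,"rx":0,"ry":0,"rz":0,"grip":85},
    {"x":-1,"y":0,"z":0.25,"rx":0,"ry":0,"rz":0,"grip":85}
  ]
}}

```text
time: 1.35
ee_pos: [0.3122, -0.2775, 0.2373]
tool_rot: [-1.043, 1.139, -1.34]
ft_force: [0.8, 0.7, -0.6]
gripper_width: 0.0848
```

Call:
{"op": "send_rows", "data": {
  "commands": [
    {"x":-1,"y":0,"z":0.25,"rx":0,"ry":0,"rz":0,"grip":85},
    {"x":-1,"y":0,"z":0.25,"rx":0,"ry":0,"rz":0,"grip":85},
    {"x":-1,"y":0,"z":0.25,"rx":0,"ry":0,"rz":0,"grip":85},
    {"x":-1,"y":0,"z":0.25,"rx":0,"ry":0,"rz":0,"grip":85},
    {"x":-1,"y":0,"z":0.25,"rx":0,"ry":0,"rz":0,"grip":85}
  ]
}}

```text
time: 1.77
ee_pos: [0.3595, -0.1225, 0.2436]
tool_rot: [-1.041, 1.143, -1.341]
ft_force: [0.3, 0.0, 0.2]
gripper_width: 0.085
```

```bash
python3 -c "from h import *; go(-228,58,150)"
```

```text
t 1.77 bay TCP mm [-288.1 -139.1  243.6] F bay [0.3 0.1 0.2] w 85.0
shift units [-6.61  3.44  1.17] turn units [ 0.06 -0.49 -0.04]
```

Call:
{"op": "send_rows", "data": {
  "commands": [
    {"x":-1,"y":0,"z":0.2,"rx":0,"ry":-0.1,"rz":0,"grip":85},
    {"x":-1,"y":0,"z":0.2,"rx":0,"ry":-0.1,"rz":0,"grip":85},
    {"x":-1,"y":0,"z":0.2,"rx":0,"ry":-0.1,"rz":0,"grip":85},
    {"x":-1,"y":0,"z":0.2,"rx":0,"ry":-0.1,"rz":0,"grip":85},
    {"x":-1,"y":0,"z":0.1,"rx":0,"ry":-0.1,"rz":0,"grip":85}
  ]
}}

```text
time: 2.18
ee_pos: [0.395, 0.0334, 0.2492]
tool_rot: [-1.064, 1.108, -1.313]
ft_force: [1.6, -0.3, 0.4]
gripper_width: 0.0851
```

Call:
{"op": "send_rows", "data": {
  "commands": [
    {"x":-1,"y":0.3,"z":0.1,"rx":0,"ry":0,"rz":0,"grip":85},
    {"x":-0.5,"y":0.8,"z":0.1,"rx":0,"ry":0,"rz":0,"grip":85},
    {"x":0,"y":0.8,"z":0,"rx":0,"ry":0,"rz":0,"grip":85},
    {"x":0,"y":0.5,"z":0,"rx":0,"ry":0,"rz":0,"grip":85}
  ]
}}

```text
time: 2.52
ee_pos: [0.4191, 0.0875, 0.1824]
tool_rot: [-1.056, 1.093, -1.307]
ft_force: [0.1, 0.2, 0.2]
gripper_width: 0.0851
```

Run:
```python
from h import *
go(-228,58,90)
s=sensors.sense(); pose=(s["ee_pos"],s["tool_rot"]); print(repr(pose))
for n in("wrist","scene","top"):
    cv2.imwrite(f"pics/{n}1.png",viewer.camera(n)[:,:,::-1])
def b(x,y,z): return O+B@np.array([x,y,z])/1000
for p in ((0,72,50),(-255,126.5,72),(-20,126.5,72),(-110,0,0),(0,-68,0)): print(p,np.round(proj("wrist",b(*p),pose)))
cv2.imwrite("pics/w1.png",cv2.resize(cv2.imread("pics/wrist1.png"),(768,576)))
```

```text
t 2.52 bay TCP mm [-237.    73.1  182.4] F bay [0.1 0.2 0.2] w 85.1
shift units [ 0.53  3.08 -0.28] turn units [-0.11  0.14 -0.1 ]
(array([0.41912619, 0.08751063, 0.18244773]), array([-1.05610098,  1.09304724, -1.30738136]))
(0, 72, 50) [261. -35.]
(-255, 126.5, 72) [201. 225.]
(-20, 126.5, 72) [201. -29.]
(-110, 0, 0) [320.  92.]
(0, -68, 0) [380.  -2.]
```

View pics/w1.png

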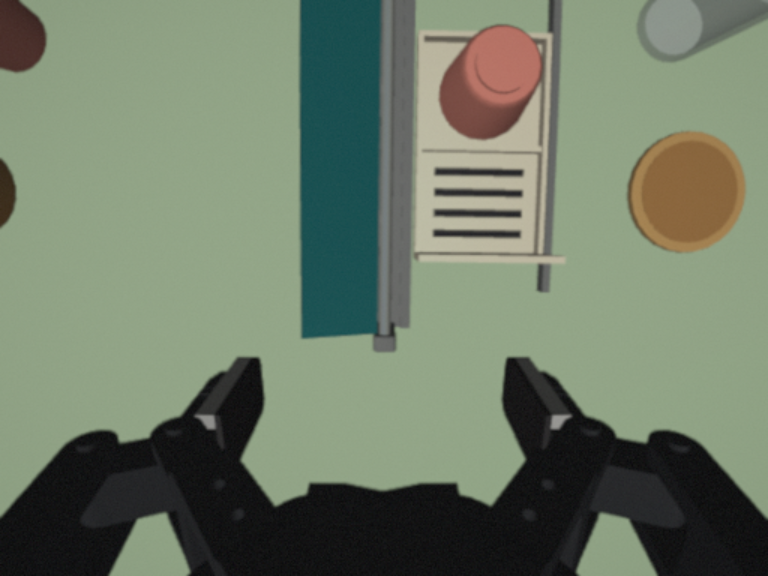

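View pics/scene1.png

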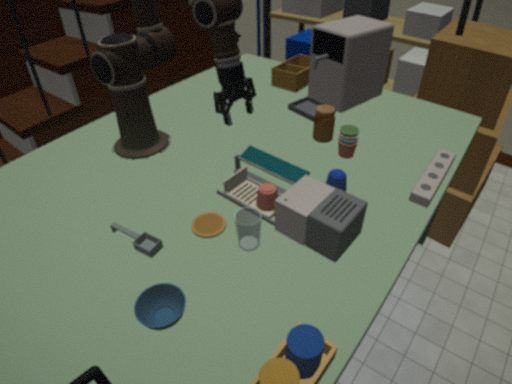

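Wrist view: the paddle's near-left corner is at (202,225), where the calibration predicted (201,225), so the bay pose holds. The tray's front wall is at about (280–376,174), and the rod post is at (257,228). The fingers straddle the rod as intended.

Run:
```python
from h import *
pose=(np.array([0.41912619, 0.08751063, 0.18244773]), np.array([-1.05610098,  1.09304724, -1.30738136]))
for p,z in (((278,172.5),55),((376.5,175.3),55),((202,225),72),((250,225),54),((264,217),12),((363,194.5),12),((256,233),56)):
    print(p,((B.T@(onz("wrist",p,z/1000,pose)-O))*1000).round(1))
go(-230,58,60)
```

```text
(278, 172.5) [-203.6   51.4   55. ]
(376.5, 175.3) [-204.9  -49.8   55. ]
(202, 225) [-255.3  126.    72. ]
(250, 225) [-258.9   79.2   54. ]
(264, 217) [-259.2   63.6   12. ]
(363, 194.5) [-230.3  -53.7   12. ]
(256, 233) [-266.9   72.8   56. ]
t 2.67 bay TCP mm [-237.6   71.8  182.8] F bay [-0.3 -0.1  0. ] w 85.4
shift units [ 0.49  4.07 -0.5 ] turn units [-0.09  0.11 -0.09]
```

Call:
{"op": "send_rows", "data": {
  "commands": [
    {"x":0.25,"y":0.9,"z":-0.1,"rx":-0.09,"ry":0.1,"rz":-0.09,"grip":85},
    {"x":0.25,"y":0.9,"z":-0.1,"rx":0,"ry":0,"rz":0,"grip":85},
    {"x":0,"y":0.9,"z":-0.1,"rx":0,"ry":0,"rz":0,"grip":85},
    {"x":0,"y":0.6,"z":-0.1,"rx":0,"ry":0,"rz":0,"grip":85},
    {"x":0,"y":0,"z":0,"rx":0,"ry":0,"rz":0,"grip":85}
  ]
}}

```text
time: 3.08
ee_pos: [0.4324, 0.0695, 0.0892]
tool_rot: [-1.047, 1.095, -1.327]
ft_force: [-0.9, -0.5, -0.6]
gripper_width: 0.0854
```

```bash
python3 -c "from h import *; go(-230,58,50)"
```

```text
t 3.08 bay TCP mm [-223.    55.6   89.2] F bay [-0.9 -0.6 -0.6] w 85.4
shift units [-0.08  1.24 -0.48] turn units [-0.2  -0.03 -0.01]
```

Call:
{"op": "send_rows", "data": {
  "commands": [
    {"x":-0.1,"y":0.2,"z":-0.4,"rx":-0.2,"ry":0,"rz":0,"grip":85},
    {"x":0,"y":0.4,"z":-0.1,"rx":0,"ry":0,"rz":0,"grip":85},
    {"x":0,"y":0.4,"z":-0.1,"rx":0,"ry":0,"rz":0,"grip":85},
    {"x":0,"y":0.3,"z":-0.05,"rx":0,"ry":0,"rz":0,"grip":85}
  ]
}}

```text
time: 3.42
ee_pos: [0.425, 0.0729, 0.0527]
tool_rot: [-1.05, 1.104, -1.325]
ft_force: [-1.2, -0.1, 2.3]
gripper_width: 0.085
```

Run:
```python
from h import *
go(-230,58,24)
cv2.imwrite("pics/w2.png",cv2.resize(viewer.camera("wrist")[:,:,::-1],(768,576)))
cv2.imwrite("pics/s2.png",cv2.resize(viewer.camera("scene")[:,:,::-1][100:260,180:380],(750,600)))
```

```text
t 3.42 bay TCP mm [-230.6   58.7   52.7] F bay [-1.2 -0.2  2.3] w 85.0
shift units [ 0.03  0.94 -0.16] turn units [-0.11 -0.07 -0.03]
```

View pics/w2.png

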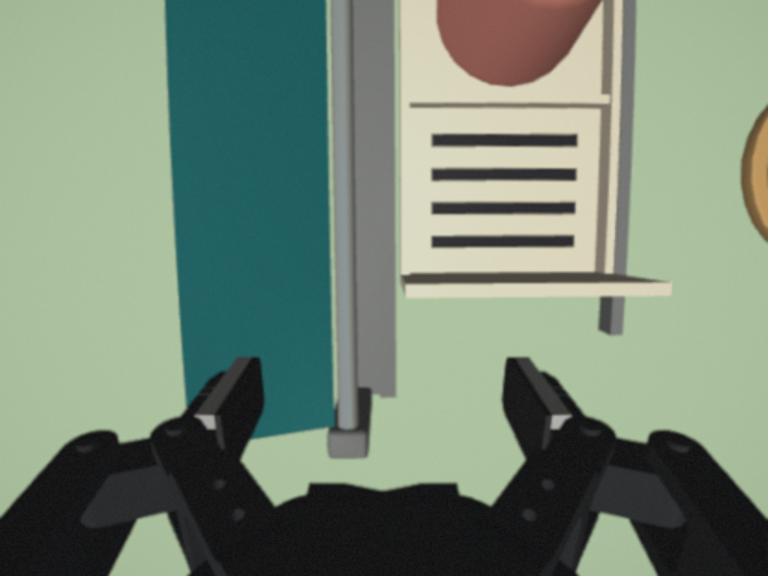

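View pics/s2.png

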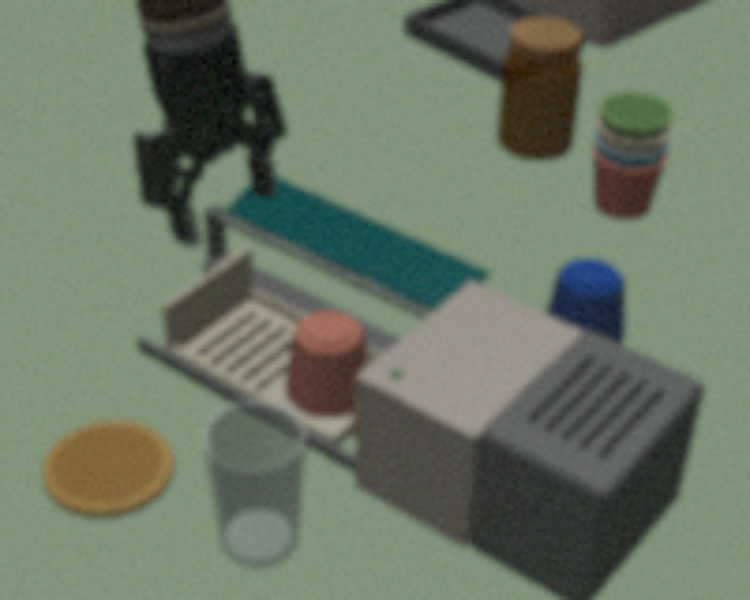

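The left fingertip has just touched the paddle, with Fz at 2.3 N. The right fingertip is behind the tray's front wall. Next I press down.

Call:
{"op": "send_rows", "data": {
  "commands": [
    {"x":0,"y":0.3,"z":-0.05,"rx":-0.05,"ry":0,"rz":0,"grip":85},
    {"x":0,"y":0.3,"z":-0.05,"rx":-0.05,"ry":0,"rz":0,"grip":85},
    {"x":0,"y":0.3,"z":-0.05,"rx":0,"ry":0,"rz":0,"grip":85},
    {"x":0,"y":0.2,"z":0,"rx":0,"ry":0,"rz":0,"grip":85},
    {"x":0,"y":0,"z":0,"rx":0,"ry":0,"rz":0,"grip":85}
  ]
}}

```text
time: 3.93
ee_pos: [0.431, 0.0739, 0.0229]
tool_rot: [-1.052, 1.107, -1.323]
ft_force: [-1.3, 1.8, 5.3]
gripper_width: 0.085
```

Run:
```python
from h import *
go(-230,58,23)
cv2.imwrite("pics/w3.png",cv2.resize(viewer.camera("wrist")[:,:,::-1],(768,576)))
cv2.imwrite("pics/s3.png",cv2.resize(viewer.camera("scene")[:,:,::-1][100:260,180:380],(750,600)))
```

```text
t 3.93 bay TCP mm [-224.6   59.9   22.9] F bay [-1.4  1.7  5.3] w 85.0
shift units [ 0.07 -0.04 -0.18] turn units [-0.08 -0.07 -0.04]
```

View pics/w3.png

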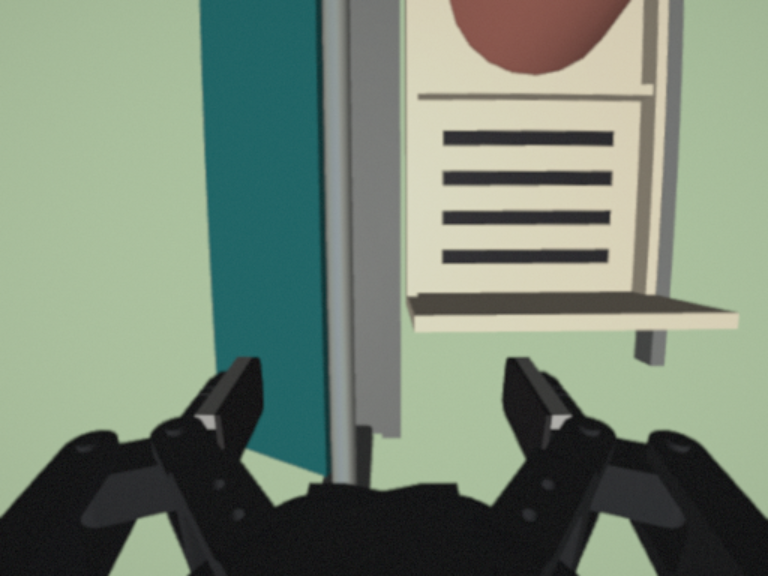

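View pics/s3.png

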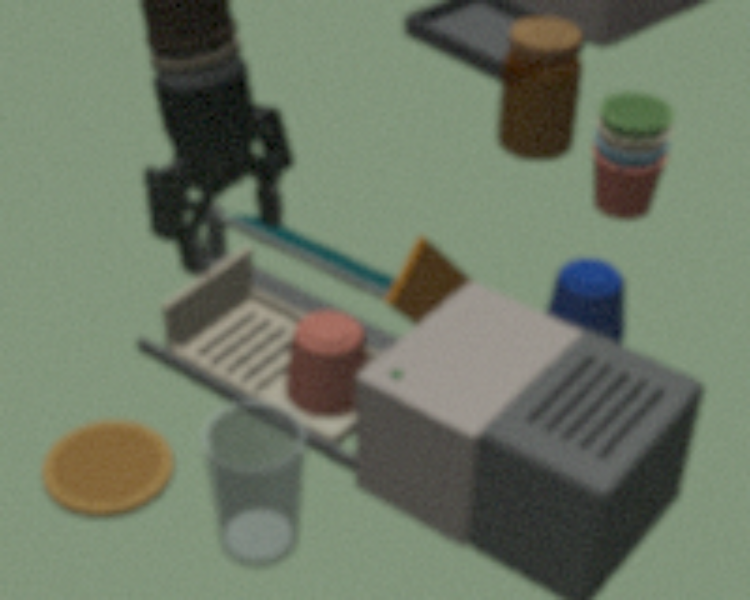

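Run:
```python
from h import *
def b(x,y,z): return O+B@np.array([x,y,z])/1000
for a in (.7,.8,.9,1.0,1.05):
  c,s=np.cos(a),np.sin(a)
  print(a,*[np.round(proj("scene",b(x,72-130*c+36*s,50+130*s+36*c)),1) for x in(-10,-5)],np.round(proj("scene",b(-10,72-130*c-16*s,50+130*s-16*c)),1))
print((292.8,163.5))
```

```text
0.7 [286.8 168.6] [288.4 169.3] [278.4 187.4]
0.8 [289.6 164.3] [291.2 165. ] [280.4 182.6]
0.9 [292.5 160.2] [294.1 160.9] [282.5 177.9]
1.0 [295.5 156.5] [297.1 157.2] [284.9 173.3]
1.05 [297.  154.8] [298.6 155.5] [286.2 171.1]
(292.8, 163.5)
```

The flap stands at about 0.85 rad, matching the contact geometry. Now I push forward, holding the height.

Call:
{"op": "send_rows", "data": {
  "commands": [
    {"x":0.05,"y":0.09,"z":0.2,"rx":0,"ry":0,"rz":0,"grip":85},
    {"x":0.02,"y":0.05,"z":0.25,"rx":0,"ry":0,"rz":0,"grip":85},
    {"x":0,"y":0.04,"z":0.25,"rx":0,"ry":0,"rz":0,"grip":85},
    {"x":0,"y":0.04,"z":0.25,"rx":0,"ry":0,"rz":0,"grip":85}
  ]
}}

```text
time: 4.37
ee_pos: [0.451, 0.0722, 0.0202]
tool_rot: [-1.066, 1.124, -1.314]
ft_force: [-7.3, 3.0, 8.8]
gripper_width: 0.0851
```

Run:
```python
from h import *
go(-83,58,21.5)
cv2.imwrite("pics/s4.png",cv2.resize(viewer.camera("scene")[:,:,::-1][100:260,180:380],(750,600)))
```

```text
t 4.37 bay TCP mm [-204.5   59.    20.2] F bay [-7.4  2.7  8.8] w 85.1
shift units [0.   0.61 4.  ] turn units [ 0.16 -0.09 -0.05]
```

View pics/s4.png

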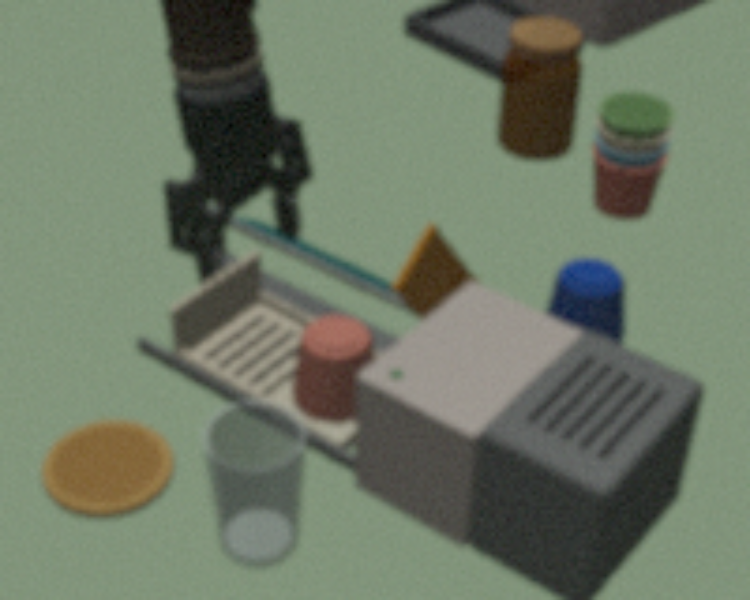

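Call:
{"op": "send_rows", "data": {
  "commands": [
    {"x":0,"y":0.04,"z":0.3,"rx":0.05,"ry":0,"rz":0,"grip":85},
    {"x":0,"y":0.04,"z":0.3,"rx":0.05,"ry":0,"rz":0,"grip":85},
    {"x":0,"y":0.04,"z":0.3,"rx":0.05,"ry":0,"rz":0,"grip":85},
    {"x":0,"y":0.04,"z":0.3,"rx":0,"ry":0,"rz":0,"grip":85}
  ]
}}

```text
time: 4.75
ee_pos: [0.4728, 0.0722, 0.0176]
tool_rot: [-1.079, 1.144, -1.308]
ft_force: [-8.6, 2.7, 8.2]
gripper_width: 0.0854
```

Run:
```python
from h import *
go(-83,58,21.5)
cv2.imwrite("pics/s5.png",cv2.resize(viewer.camera("scene")[:,:,::-1][100:260,180:380],(750,600)))
```

```text
t 4.75 bay TCP mm [-182.7   60.    17.6] F bay [-8.7  2.4  8.2] w 85.4
shift units [0.03 0.33 3.31] turn units [ 0.41 -0.14 -0.05]
```

View pics/s5.png

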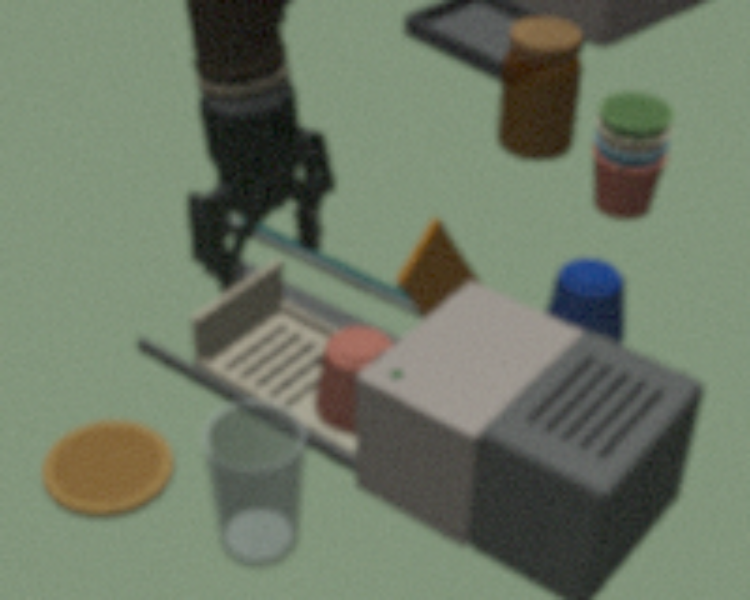

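The flap is at about 1.0 rad and the TCP is sinking, so I ease up about 3 mm and restore the tilt as I push.

Call:
{"op": "send_rows", "data": {
  "commands": [
    {"x":0,"y":-0.02,"z":0.28,"rx":0.15,"ry":0,"rz":0,"grip":85},
    {"x":0,"y":-0.02,"z":0.28,"rx":0.15,"ry":-0.05,"rz":0,"grip":85},
    {"x":0,"y":0,"z":0.28,"rx":0.15,"ry":-0.05,"rz":0,"grip":85},
    {"x":0,"y":0.0,"z":0.28,"rx":0.1,"ry":0,"rz":0,"grip":85}
  ]
}}

```text
time: 5.13
ee_pos: [0.4933, 0.0723, 0.0193]
tool_rot: [-1.069, 1.126, -1.312]
ft_force: [-6.8, 1.4, 3.0]
gripper_width: 0.0849
```

Run:
```python
from h import *
go(-83,58,21)
cv2.imwrite("pics/s6.png",cv2.resize(viewer.camera("scene")[:,:,::-1][100:260,180:380],(750,600)))
```

```text
t 5.13 bay TCP mm [-162.3   60.9   19.3] F bay [-6.9  1.1  3. ] w 84.9
shift units [0.08 0.36 2.62] turn units [ 0.2  -0.07 -0.05]
```

View pics/s6.png

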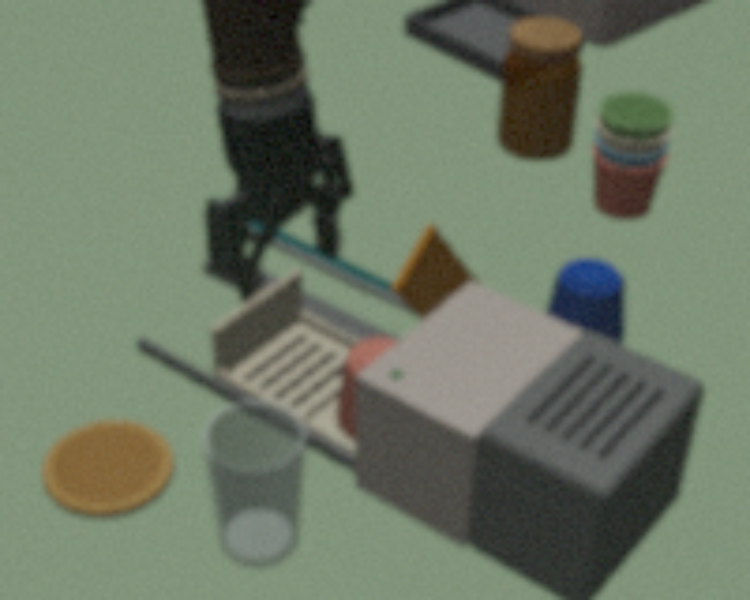

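Call:
{"op": "send_rows", "data": {
  "commands": [
    {"x":0.02,"y":0.03,"z":0.28,"rx":0.12,"ry":0,"rz":0,"grip":85},
    {"x":0.02,"y":0.03,"z":0.28,"rx":0.12,"ry":0,"rz":0,"grip":85},
    {"x":0.02,"y":0.02,"z":0.28,"rx":0.12,"ry":0,"rz":0,"grip":85},
    {"x":0.02,"y":0.02,"z":0.28,"rx":0.12,"ry":0,"rz":0,"grip":85}
  ]
}}

```text
time: 5.52
ee_pos: [0.5128, 0.0709, 0.0181]
tool_rot: [-1.059, 1.123, -1.318]
ft_force: [-8.0, 4.2, 7.9]
gripper_width: 0.085
```

Run:
```python
from h import *
go(-83,58,20)
cv2.imwrite("pics/s7.png",cv2.resize(viewer.camera("scene")[:,:,::-1][100:260,180:380],(750,600)))
```

```text
t 5.52 bay TCP mm [-142.8   60.2   18.1] F bay [-8.2  3.8  7.9] w 85.0
shift units [0.05 0.27 1.98] turn units [ 0.09 -0.13 -0.06]
```

View pics/s7.png

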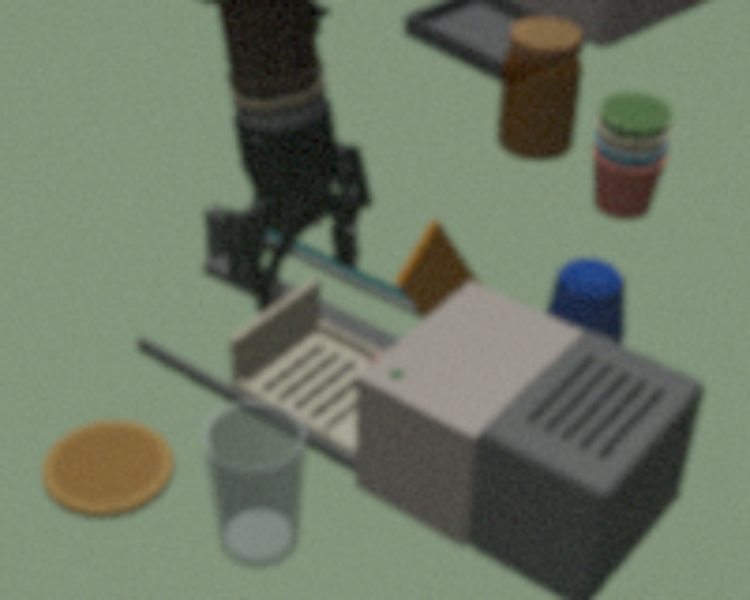

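Call:
{"op": "send_rows", "data": {
  "commands": [
    {"x":0.02,"y":0.005,"z":0.28,"rx":0.1,"ry":-0.03,"rz":0,"grip":85},
    {"x":0.02,"y":0.01,"z":0.28,"rx":0.1,"ry":-0.03,"rz":0,"grip":85},
    {"x":0.02,"y":0.01,"z":0.28,"rx":0.1,"ry":-0.03,"rz":0,"grip":85},
    {"x":0.02,"y":0.01,"z":0.28,"rx":0.1,"ry":0,"rz":0,"grip":85},
    {"x":0.02,"y":0.01,"z":0.28,"rx":0.1,"ry":0,"rz":0,"grip":85}
  ]
}}

```text
time: 5.98
ee_pos: [0.5377, 0.0697, 0.0185]
tool_rot: [-1.056, 1.116, -1.316]
ft_force: [-5.7, 2.8, 5.3]
gripper_width: 0.0849
```

Run:
```python
from h import *
go(-83,58,19)
cv2.imwrite("pics/s8.png",cv2.resize(viewer.camera("scene")[:,:,::-1][100:260,180:380],(750,600)))
```

```text
t 5.98 bay TCP mm [-117.8   60.    18.5] F bay [-5.8  2.6  5.3] w 84.9
shift units [0.06 0.18 1.15] turn units [ 0.03 -0.08 -0.08]
```

View pics/s8.png

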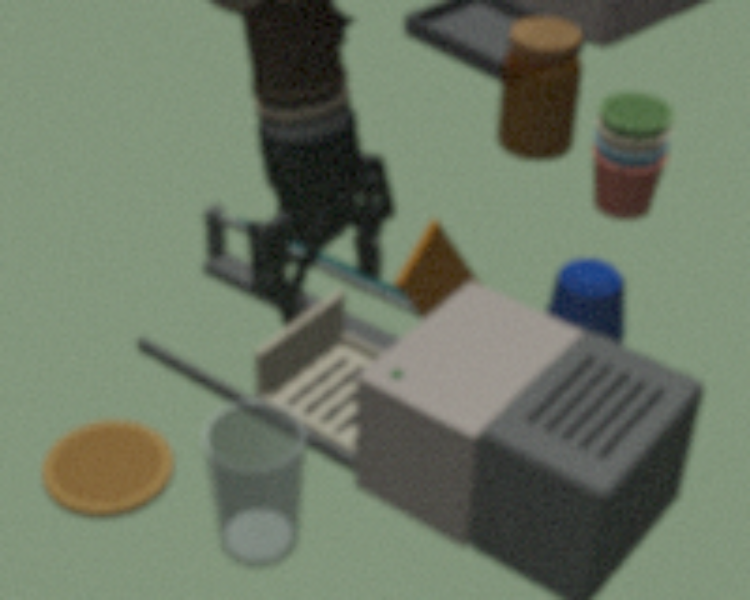

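Call:
{"op": "send_rows", "data": {
  "commands": [
    {"x":0.02,"y":0.015,"z":0.26,"rx":0.1,"ry":-0.03,"rz":0,"grip":85},
    {"x":0.02,"y":0.01,"z":0.26,"rx":0.1,"ry":-0.03,"rz":0,"grip":85},
    {"x":0.02,"y":0.01,"z":0.26,"rx":0.08,"ry":0,"rz":0,"grip":85},
    {"x":0.02,"y":0.01,"z":0.26,"rx":0.08,"ry":0,"rz":0,"grip":85}
  ]
}}

```text
time: 6.37
ee_pos: [0.5555, 0.0693, 0.0188]
tool_rot: [-1.055, 1.115, -1.313]
ft_force: [-7.6, 3.8, 5.2]
gripper_width: 0.0849
```

Run:
```python
from h import *
go(-83,58,19)
```

```text
t 6.37 bay TCP mm [-100.    60.4   18.8] F bay [-7.8  3.5  5.2] w 84.9
shift units [0.08 0.09 0.56] turn units [ 0.02 -0.06 -0.11]
```

Call:
{"op": "send_rows", "data": {
  "commands": [
    {"x":0.02,"y":0.015,"z":0.24,"rx":0.08,"ry":0,"rz":0,"grip":85},
    {"x":0.02,"y":0.015,"z":0.24,"rx":0.08,"ry":0,"rz":0,"grip":85},
    {"x":0.02,"y":0.015,"z":0.24,"rx":0.08,"ry":0,"rz":0,"grip":85}
  ]
}}

```text
time: 6.62
ee_pos: [0.5666, 0.0691, 0.0187]
tool_rot: [-1.055, 1.121, -1.312]
ft_force: [-8.3, 3.8, 8.4]
gripper_width: 0.0853
```

Run:
```python
from h import *
go(-83,58,19)
cv2.imwrite("pics/s9.png",cv2.resize(viewer.camera("scene")[:,:,::-1][100:260,180:380],(750,600)))
s=sensors.sense();pose=(s["ee_pos"],s["tool_rot"])
w=viewer.camera("wrist")[:,:,::-1];cv2.imwrite("pics/w9.png",cv2.resize(w,(768,576)))
print(repr(pose))
```

```text
t 6.62 bay TCP mm [-88.9  60.6  18.7] F bay [-8.5  3.5  8.4] w 85.3
shift units [0.08 0.02 0.2 ] turn units [ 0.06 -0.09 -0.13]
(array([0.56791721, 0.06907214, 0.01900173]), array([-1.05317729,  1.11906018, -1.31320986]))
```

View pics/s9.png

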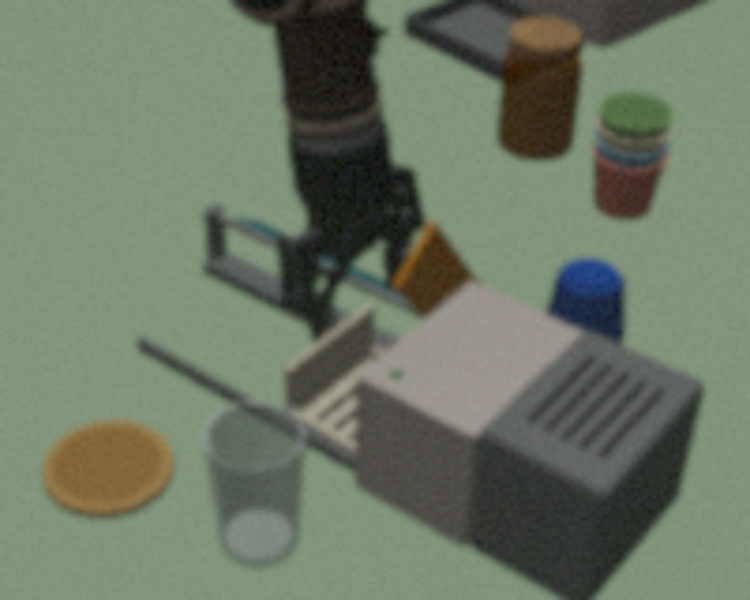

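View pics/w9.png

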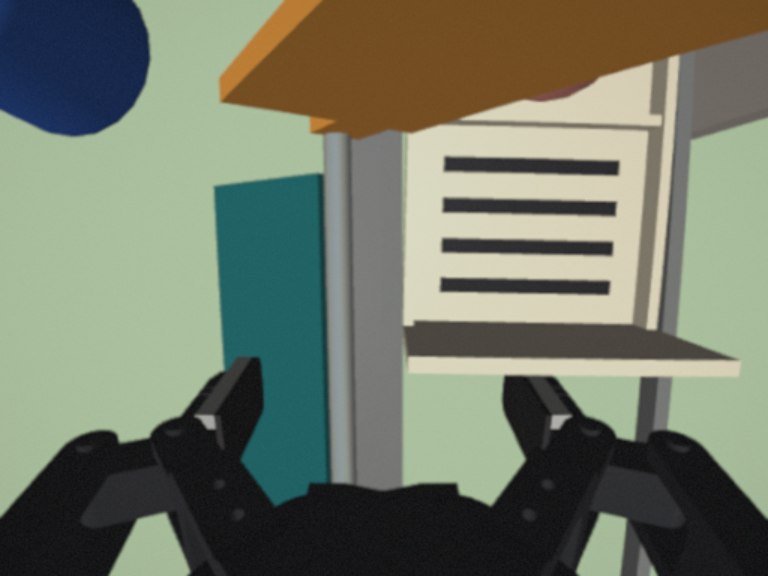

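Run:
```python
from h import *
pose=(np.array([0.56791721, 0.06907214, 0.01900173]), np.array([-1.05317729,  1.11906018, -1.31320986]))
for p in ((409,359),(739,362),(410,372),(739,376)): print(((B.T@(onz("wrist",np.array(p)/1.5,.055,pose)-O))*1000).round(1))
```

```text
[-75.1  52.5  55. ]
[-76.9 -47.   55. ]
[-79.   52.2  55. ]
[-81.3 -47.6  55. ]
```

The wall's outer face is at about −80, so there are roughly 5 mm to go. I push until the stop is felt.

Call:
{"op": "send_rows", "data": {
  "commands": [
    {"x":0.02,"y":0.015,"z":0.22,"rx":0.08,"ry":0,"rz":0,"grip":85},
    {"x":0.02,"y":0.015,"z":0.24,"rx":0.08,"ry":0,"rz":0,"grip":85}
  ]
}}

```text
time: 6.88
ee_pos: [0.5719, 0.0687, 0.018]
tool_rot: [-1.057, 1.127, -1.311]
ft_force: [-15.9, 1.9, 13.6]
gripper_width: 0.0849
```

Call:
{"op": "send_rows", "data": {
  "commands": [
    {"x":0.02,"y":0.015,"z":0.24,"rx":0.08,"ry":0,"rz":0,"grip":85},
    {"x":0.02,"y":0.015,"z":0.24,"rx":0.08,"ry":0,"rz":0,"grip":85}
  ]
}}

```text
time: 7.05
ee_pos: [0.5718, 0.068, 0.0161]
tool_rot: [-1.069, 1.145, -1.306]
ft_force: [-14.6, 2.2, 14.5]
gripper_width: 0.0848
```

Run:
```python
from h import *
go(-83,58,19)
```

```text
t 7.05 bay TCP mm [-83.7  59.7  16.1] F bay [-14.7   1.6  14.5] w 84.8
shift units [ 0.06 -0.09  0.04] turn units [ 0.35 -0.17 -0.13]
```

Motion stopped at x = −83.7, as predicted for home, and the force rose from 8 to 15 N, so the tray is on its stop. I hold for two rows, then check.

Call:
{"op": "send_rows", "data": {
  "commands": [
    {"x":0,"y":-0.03,"z":0.1,"rx":0,"ry":0,"rz":0,"grip":85},
    {"x":0,"y":-0.02,"z":0.1,"rx":0,"ry":0,"rz":0,"grip":85}
  ]
}}

```text
time: 7.22
ee_pos: [0.5714, 0.0686, 0.017]
tool_rot: [-1.076, 1.159, -1.302]
ft_force: [-4.8, 1.7, 2.5]
gripper_width: 0.0851
```

Run:
```python
from h import *
go(-100,58,17)
cv2.imwrite("pics/s10.png",cv2.resize(viewer.camera("scene")[:,:,::-1][100:260,180:380],(750,600)))
s=sensors.sense();print(repr((s["ee_pos"],s["tool_rot"])))
cv2.imwrite("pics/w10.png",cv2.resize(viewer.camera("wrist")[:,:,::-1],(768,576)))
```

```text
t 7.22 bay TCP mm [-84.1  60.3  17. ] F bay [-4.9  1.5  2.5] w 85.1
shift units [ 0.09 -0.07 -0.52] turn units [ 0.5  -0.22 -0.14]
(array([0.57138324, 0.06862431, 0.0169826 ]), array([-1.07664205,  1.15927313, -1.3018866 ]))
```

View pics/s10.png

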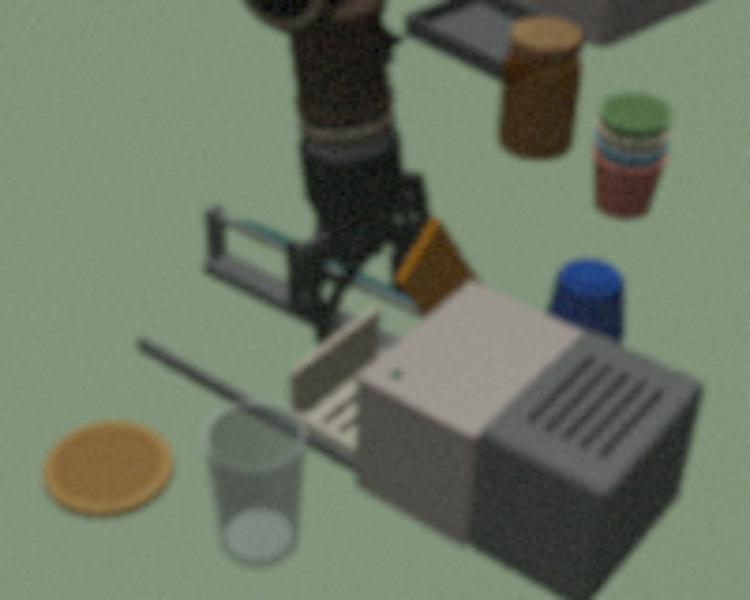

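View pics/w10.png

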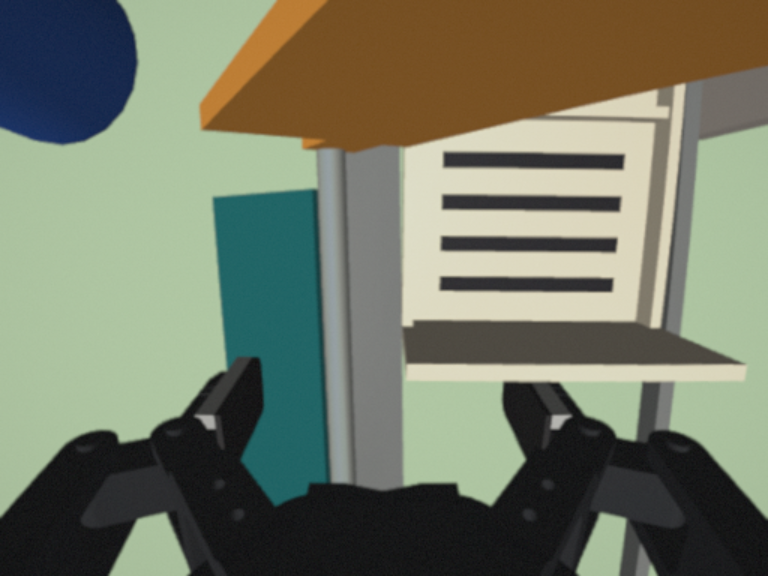

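Run:
```python
from h import *
pose=(np.array([0.57138324, 0.06862431, 0.0169826 ]), np.array([-1.07664205,  1.15927313, -1.3018866 ]))
for p in ((410,379),(743,380)): print(((B.T@(onz("wrist",np.array(p)/1.5,.055,pose)-O))*1000).round(1))
```

```text
[-75.4  51.8  55. ]
[-77.8 -47.2  55. ]
```

The front face measures −75.4 to −77.8, so the tray is home, with the flap still up at about 0.95 rad. I back straight off the wall, then rise slowly.

Call:
{"op": "send_rows", "data": {
  "commands": [
    {"x":0,"y":-0.02,"z":-0.25,"rx":0.1,"ry":0,"rz":0,"grip":85},
    {"x":0,"y":-0.03,"z":-0.3,"rx":0.1,"ry":0,"rz":0,"grip":85},
    {"x":0,"y":-0.05,"z":-0.3,"rx":0,"ry":0,"rz":0,"grip":85}
  ]
}}

```text
time: 7.57
ee_pos: [0.5571, 0.0718, 0.0217]
tool_rot: [-1.04, 1.132, -1.32]
ft_force: [2.7, 2.7, 3.9]
gripper_width: 0.0851
```

```bash
python3 -c "from h import *; go(-105,58,60)"
```

```text
t 7.57 bay TCP mm [-98.5  62.9  21.7] F bay [2.6 2.8 3.9] w 85.1
shift units [ 0.14 -1.3   0.01] turn units [ 0.03 -0.27 -0.19]
```

Clear of the wall by about 14 mm. Now I rise slowly with the paddle.

Call:
{"op": "send_rows", "data": {
  "commands": [
    {"x":0.02,"y":-0.12,"z":0,"rx":0,"ry":0,"rz":0,"grip":85},
    {"x":0.02,"y":-0.15,"z":0,"rx":0,"ry":0,"rz":0,"grip":85},
    {"x":0.02,"y":-0.15,"z":0,"rx":0,"ry":0,"rz":0,"grip":85},
    {"x":0.02,"y":-0.15,"z":0,"rx":0,"ry":0,"rz":0,"grip":85},
    {"x":0.02,"y":-0.15,"z":0,"rx":0,"ry":0,"rz":0,"grip":85}
  ]
}}

```text
time: 7.98
ee_pos: [0.5527, 0.0694, 0.0461]
tool_rot: [-1.04, 1.13, -1.319]
ft_force: [1.7, -0.8, 2.9]
gripper_width: 0.085
```

Call:
{"op": "send_rows", "data": {
  "commands": [
    {"x":0.02,"y":-0.15,"z":0,"rx":0,"ry":0,"rz":0,"grip":85},
    {"x":0.02,"y":-0.15,"z":0,"rx":0,"ry":0,"rz":0,"grip":85},
    {"x":0.02,"y":-0.15,"z":0,"rx":0,"ry":0,"rz":0,"grip":85},
    {"x":0,"y":-0.15,"z":0,"rx":0,"ry":0,"rz":0,"grip":85},
    {"x":0,"y":-0.15,"z":0,"rx":0,"ry":0,"rz":0,"grip":85}
  ]
}}

```text
time: 8.4
ee_pos: [0.5429, 0.0644, 0.0671]
tool_rot: [-1.053, 1.136, -1.316]
ft_force: [0.8, -0.5, 0.3]
gripper_width: 0.0853
```

```bash
python3 -c "from h import *; go(-105,58,70)"
```

```text
t 8.40 bay TCP mm [-112.4   54.9   67.1] F bay [ 0.8 -0.5  0.3] w 85.3
shift units [-0.11 -0.06  0.26] turn units [ 0.15 -0.23 -0.15]
```

Off the paddle. I retreat up and back, then check.

Call:
{"op": "send_rows", "data": {
  "commands": [
    {"x":0,"y":-0.6,"z":-0.2,"rx":0,"ry":0,"rz":0,"grip":85},
    {"x":0,"y":-0.9,"z":-0.3,"rx":0,"ry":0,"rz":0,"grip":85},
    {"x":0,"y":-0.9,"z":-0.5,"rx":0,"ry":0,"rz":0,"grip":85},
    {"x":0,"y":-0.9,"z":-0.5,"rx":0,"ry":0,"rz":0,"grip":85},
    {"x":0,"y":-0.9,"z":-0.5,"rx":0,"ry":0,"rz":0,"grip":85}
  ]
}}

```text
time: 8.82
ee_pos: [0.4557, 0.0659, 0.1794]
tool_rot: [-1.069, 1.15, -1.31]
ft_force: [0.1, -0.1, 0.1]
gripper_width: 0.0851
```

Call:
{"op": "send_rows", "data": {
  "commands": [
    {"x":0,"y":-0.3,"z":-0.9,"rx":0,"ry":0,"rz":0,"grip":85},
    {"x":0,"y":0,"z":-0.9,"rx":0,"ry":0,"rz":0,"grip":85},
    {"x":0,"y":0,"z":0,"rx":0,"ry":0,"rz":0,"grip":85},
    {"x":0,"y":0,"z":0,"rx":0,"ry":0,"rz":0,"grip":85},
    {"x":0,"y":0,"z":0,"rx":0,"ry":0,"rz":0,"grip":85}
  ]
}}

```text
time: 9.23
ee_pos: [0.3969, 0.0691, 0.1856]
tool_rot: [-1.065, 1.144, -1.311]
ft_force: [-0.1, 0.5, -0.0]
gripper_width: 0.0846
```

Run:
```python
from h import *
status()
cv2.imwrite("pics/s11.png",cv2.resize(viewer.camera("scene")[:,:,::-1][100:260,180:380],(750,600)))
cv2.imwrite("pics/t11.png",cv2.resize(viewer.camera("top")[:,:,::-1][70:250,180:340],(533,600)))
s=sensors.sense();print(repr((s["ee_pos"],s["tool_rot"])))
cv2.imwrite("pics/w11.png",cv2.resize(viewer.camera("wrist")[:,:,::-1],(768,576)))
```

```text
t 9.23 bay TCP mm [-258.5   53.8  185.6] F bay [-0.2  0.5 -0. ] w 84.6
(array([0.39800247, 0.06907222, 0.18579545]), array([-1.06419807,  1.14356715, -1.31191778]))
```

View pics/s11.png

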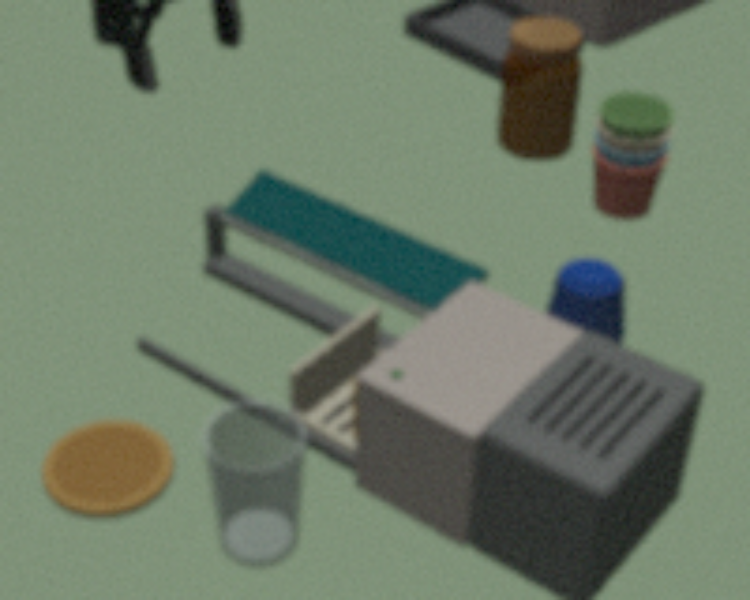

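View pics/w11.png

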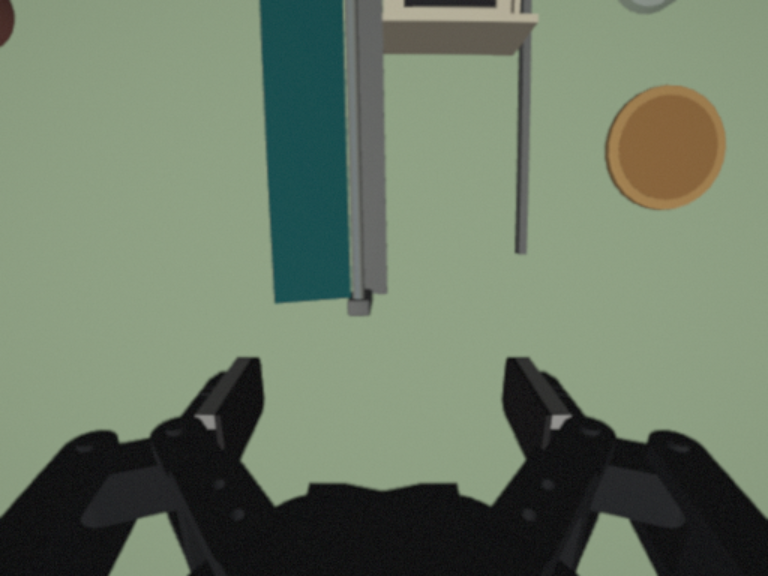

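View pics/t11.png

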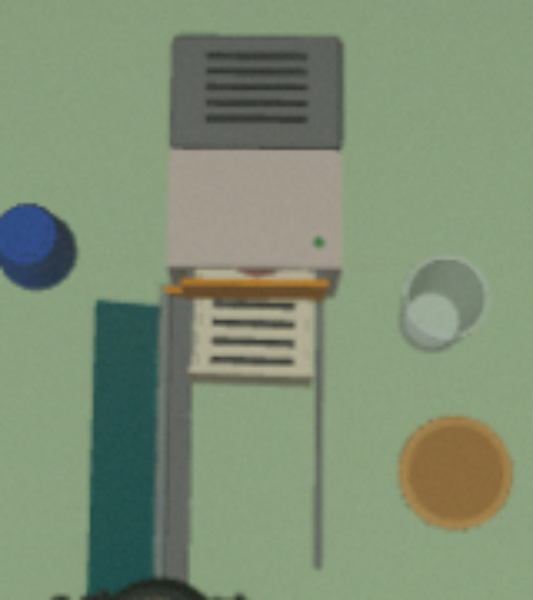

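The flap is shut across the mouth (top crop (250,287)), the paddle is back up, the cup is behind the flap, and the tray front is at (250,376). One last check of the tray depth before I hand in.

Run:
```python
from h import *
for p in ((190,376),(311,379)): 
    q=(180+p[0]/3.333-.35,70+p[1]/3.333-.35); print(((B.T@(onz("top",q,.055)-O))*1000).round(1))
pose=(np.array([0.39800247, 0.06907222, 0.18579545]), np.array([-1.06419807,  1.14356715, -1.31191778]))
for p in ((384,22),(537,21)): print("wrist",((B.T@(onz("wrist",np.array(p)/1.5,.055,pose)-O))*1000).round(1))
# same edge at start, top view: gave -204ish
```

```text
[-77.7  52.2  55. ]
[-79.1 -44.8  55. ]
wrist [-76.6  51.9  55. ]
wrist [-77.1 -46.4  55. ]
```

```bash
python3 -c "
from rig import robot,sensors
print(robot.job_done()); print(sensors.sense()['time'])"
```

```text
the job is handed in; nothing more can be done
None
the job is handed in; nothing more can be done
```

The cup is loaded and the job is handed in, at about 9.4 s of the 38 s allowed; no verdict was reported.

**What I did:** The left fingertip pressed the paddle and held the flap at about 0.85–1.0 rad. The right fingertip pushed the tray under it to the back stop. I then backed off the tray wall, let the paddle rise slowly with the fingertip and withdrew.

**Tray:** It stopped moving where I expected home to be, and the force rose from about 8 N to 15 N. Its front face measured −75 to −78 mm with the wrist camera, but −78 to −79 mm with the top camera. Home is −75 and the limit is −82, so it is inside by either reading.

**Flap and cup:** The last pictures show the flap shut, the paddle back up and the cup behind the flap. I did not measure the final flap angle or the cup's seating, because the cup was mostly hidden.

**Surroundings:** The wrist force read about 0 after withdrawing. The bystanders in the last pictures looked unmoved. The scoop and bowl were outside those pictures, and the arm only passed well above that side.

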